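# Load a logic board into the board vice

## Task

Set the loose logic board up in the board vice for rework: open the sliding front jaw to suit the board and lay it level, the same face up as now, across the gap with one end on the narrow step of each jaw, about midway along the jaws. Then gently slide the jaw up until the board stops it and no play is left, and let go; do not push the other loose things about. Too wide a gap lets the board fall through.

Things in the scene. Friction and masses are not known exactly. Their poses are not given: they have to be found in the camera images.
- board_vice: aluminium board vice, base 85 x 150 mm, fixed to the desk. Origin mid underside; z up, x along the jaws (80 mm long), y along its two guide rods (at x +-30 mm, tops 22.5 mm up). Fixed jaw at +y, sliding front jaw at -y; each wears a grey stepped cap. An end plate 27.5 mm high stands at y -59 to -67 mm; the knob behind it (top 29 mm) need not be turned
- board_vice_jaw (a joint): opening of the front jaw in m, 0 to 0.034, growing as it slides towards the vice's -y, away from the fixed jaw. The shoulders stand 72 mm + value apart, the edges of the steps 56 mm + value. It slides by hand with light friction and stays where it is left
- fixed_step (a point): inner corner of the fixed jaw's cap, midway along x, where the flat top of its step (32 mm above the vice's origin, at y +66 mm) meets its upright shoulder. The step is 8 mm deep and reaches from here towards the front jaw; the shoulder rises 7 mm above the step and is 14 mm thick. Axes as the vice's
- jaw_step (a point): the same corner of the front jaw's cap, moving with the jaw: its 8 mm deep step reaches from here towards the fixed jaw, at the same height, before a shoulder of the same size. Axes as the vice's
- jaw_tab (a point): centre of the top of the upright grey push tab midway along the front jaw's cap, 26 mm wide (vice x), 11 mm thick (vice y), top 61 mm above the vice's origin and 22 mm above the shoulder; moves with the jaw, may be gripped across its thickness or pushed. Axes as the vice's
- logic_board: loose phone logic board, very dark green, metal shields on both faces, 92 x 44 mm, 50 g, lying flat. Origin mid underside (face of the lower shield); x along its length, y across. The board fills z 2.5 to 6.5 mm over the full 92 x 44 mm; lower shield z 0 to 2.5 mm, 62 x 34 mm, centred; upper shields reach z 8.5 mm, 13 mm clear of both ends. Grip it across the 44 mm
- tweezers_black: bystander: black tweezers, 126 mm long, 17 mm wide, 9 mm high, lying on the desk. Origin in the middle of its underside
- magnetiser: bystander: yellow magnetiser block, 36 x 48 x 24 mm. Origin in the middle of its underside
- driver: bystander: small screwdriver with an orange grip, 113 mm long, 12 mm thick, lying on the desk. Origin in the middle of its underside
- lamp_head (a point): obstacle, not to be handled: middle of the flat head of the magnifier lamp that hangs over the blue mat, 165 x 120 mm; its swivel and arm run on from it to the right and back. Keep the arm and gripper clear of it, above all when leaving the starting pose
Mind the look-alikes: they are no part of the job. Of the things that look like the logic_board, the larger one is meant.

How it is judged:
By the outcome, as a careful person would: the job done as asked, in the order asked, and still so for the second after the job is handed in, with the robot touching nothing.
It also fails if it takes over 64 s, if anything falls off the work surface, if the arm or the gripper's body presses on something with over 40 N, if the wrist force passes 120 N, or if a joint passes its speed limit or range.

## Robot

A 7-joint arm with a two-finger parallel gripper is mounted at the origin on a cart in front of the work surface, level with it; the furniture and walls round the work are solid. World frame = base frame: x ahead of the robot, y to its left, z up, the work surface at z = 0. Lengths are in m, angles in rad, forces in N, time in s.
With the tool pointing down it reaches from about 0.425 to 0.925 m from the base axis. Payload 6.8 kg.
Tool frame: the origin (TCP) lies at the centre of the arm's flange, where the gripper is bolted on; the fingertips stand 182 mm ahead of it and the grasp point (between the pads) lies 163 mm ahead of it; z points along the fingers, y is the line along which they close (so a half turn about z gives the same grasp; the last joint's range is limited). The gripper opens to 88 mm and grips with 3 to 60 N. Pads are 20 mm wide; open, the fingers measure 115 mm over their backs; the gripper's body (75 mm by 178 mm) begins 61 mm behind the grasp point.
Start: joints at [1.222, 0.477, 0.022, 1.555, -0.011, 1.109, -0.083], TCP at [0.161, -0.656, 0.405] pointing down, gripper open.
Joint ranges: [-2.96, 2.96], [-0.34, 2.1], [-1.41, 1.46], [0.24, 2.44], [-1.37, 4.51], [0.17, 1.92], [-2.96, 2.96]. Speed limits (rad/s): [2.39, 2.39, 3.14, 3.14, 3.14, 3.14, 3.14].

## Interface

Orientations are given as a 3x3 rotation matrix whose columns are the frame's x, y, z axes.
In Python, from station import * gives the robot as it stands.
- The arm moves only by the tool arm_command, never from a script. Its arguments are lists of equal length, an entry for each row: "dp": the shift along the tool's x, y, z in m, a list of three; "rot": the turn, a rotation vector about the tool's x, y, z in rad, a list of three; "claw": the opening, from 0 (shut) to 1 (fully open). A call has 1 to 12 rows; each row is the pose to reach, as a shift and turn from the pose commanded when the call began, along the tool's axes at that moment; what a row does not reach only later rows make up. A row lasts 1/8 s, in which the tool goes at most 62.5 mm and 10.7 degrees, less where a joint would pass 70% of its speed; a pose out of reach is approached as far as the arm can. A call with a gripper value outside its range is refused whole. The fingers move at their own pace and stop on an object; the grip force is fixed at half the most. Time passes only in rows, so rows that repeat a pose let the fingers close. It gives the time, the measured TCP pose, the force, the opening and the grip force at its end, in the units of the state.
- sense(): the state, without advancing time (a new reading comes with each control period).
- snapshot(name): name is "side" or "top" or "wrist"; returns (picture, depth): 420x560x3 uint8, blue, green, red; 420x560 float32, m along the optical axis (not along the pixel's ray), 0 where there is no reading.
- camera_info(name): a dict with "K" (3x3 intrinsics, pixels), "dist" ([k1, k2, p1, p2, k3] as OpenCV has them; the pictures are not rectified), "origin" and "attitude" of the camera in the world. Camera axes: x right, y down, z forward; pixel columns grow to the right and rows downward; lengths in m; the calibration is good to about 2 mm. A picture is of the moment at which its call begins: read the wrist's pose just before it. camera_info takes no time and is no camera call; for the wrist camera it gives the pose at the moment of the call.
- hand_in(): hands the job in; it is judged then, once.
The state is a dict: "time": time; "qpos": joint angles; "qd": joint speeds; "effort": joint torques, N m; "tool_pos": TCP position; "tcp_rot": TCP orientation; "contact_force": force on the tool from outside, world axes, zero at the start; "wrist_torque": the same for the moment, N m; "grip_width": opening from 0.0 (shut) to 1.0 (fully open); "grip_force": force on a finger pad.
Only numpy, scipy, OpenCV 4.12 (cv2) and the standard library are available. Lean on these libraries where they do the work, as an engineer would, in place of code of your own. Each camera call takes 0.05 s, during which the arm holds its last target. There are 200 camera calls.

## Working session

There is one attempt and no reset: what is moved stays moved. The work goes in short steps, Python scripts to look and compute and a tool call to move; the robot and the scene stay as the last step left them, time stands still between calls to the robot, and variables do not carry over. Pictures are saved under pics/ and viewed, at most 10 in all, crops included, and the job is handed in when it is done.

Besides the shell and the picture viewer there is one more tool, called after ">>>" as name(argument=value, ...) on one line, values as JSON. arm_command: Moves the arm, as the interface text tells. Its arguments: {"type":"object","properties":{"dp":{"type":"array"},"rot":{"type":"array"},"claw":{"type":"array"}},"required":["dp","rot","claw"]}

```bash
mkdir -p pics; ls; cat > h.py <<'E'
from station import *
import numpy as np, cv2
def ray(name,pts,ci=None):
    ci=ci or camera_info(name)
    K=np.array(ci["K"]);d=np.array(ci["dist"],float)
    u=cv2.undistortPoints(np.array(pts,float).reshape(-1,1,2),K,d).reshape(-1,2)
    v=np.c_[u,np.ones(len(u))]@np.array(ci["attitude"]).T
    return np.array(ci["origin"]),v
def onplane(name,pts,z,ci=None):
    o,v=ray(name,pts,ci); return o+v*((z-o[2])/v[:,2])[:,None]
def depthpts(name,pts,dep,ci=None):
    o,v=ray(name,pts,ci)
    return np.array([o+vv*dep[int(p[1]),int(p[0])] for p,vv in zip(pts,v)])
E
python3 - <<'E'
from h import *
s=sense();print(s)
for n in("side","top","wrist"):
    ci=camera_info(n);print(n,ci)
    p,d=snapshot(n);cv2.imwrite(f"pics/{n}0.png",p);np.save(f"{n}0.npy",d)
E
```

```text
pics
{'time': 0.0, 'qpos': array([ 1.22187779,  0.47779443,  0.02233251,  1.55642572, -0.0114921 ,
        1.10930989, -0.08310684]), 'qd': array([-0.00075049, -0.00093629,  0.00048099,  0.00011607,  0.0006474 ,
        0.00057612,  0.00101492]), 'effort': array([ 9.45238244e-04, -5.82850313e+01,  1.53475139e+00, -2.72602022e+01,
       -5.43387083e-02,  1.69476215e-02,  1.45586673e-04]), 'tool_pos': array([ 0.16093349, -0.6552571 ,  0.40369597]), 'tcp_rot': array([[ 9.71137086e-01,  2.38521365e-01, -5.64224030e-04],
       [ 2.38521993e-01, -9.71135574e-01,  1.71902940e-03],
       [-1.37912788e-04, -1.80399304e-03, -9.99998363e-01]]), 'contact_force': array([-0.3756426 , -0.15670969,  0.24008825]), 'wrist_torque': array([ 0.02761215,  0.04952318, -0.01147586]), 'grip_force': 0.0, 'grip_width': 1.0036491534279608}
side {'K': array([[416.70878758,   0.        , 279.48671182],
       [  0.        , 416.70878758, 208.10221822],
       [  0.        ,   0.        ,   1.        ]]), 'dist': array([-0.07615668,  0.        ,  0.        ,  0.        ,  0.        ]), 'origin': array([-0.13409
[... 444 characters left out ...]
rray([ 0.33337164, -0.14116523,  1.37921404]), 'attitude': array([[-8.85169015e-03, -9.82564819e-01,  1.85709514e-01],
       [-9.99959271e-01,  9.02488518e-03,  8.72601681e-05],
       [-1.76174581e-03, -1.85701178e-01, -9.82604686e-01]])}
wrist {'K': array([[322.12235739,   0.        , 278.17630333],
       [  0.        , 322.12235739, 206.86190278],
       [  0.        ,   0.        ,   1.        ]]), 'dist': array([-0.0660624,  0.       ,  0.       ,  0.       ,  0.       ]), 'origin': array([ 0.23245676, -0.63843249,  0.38383529]), 'attitude': array([[ 0.23756989, -0.93508638, -0.26300952],
       [-0.97136624, -0.22949149, -0.06149208],
       [-0.00285804,  0.27008723, -0.96283162]])}
```

View pics/top0.png

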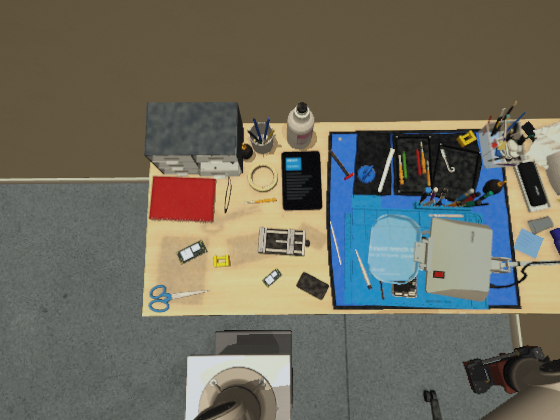

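View pics/side0.png

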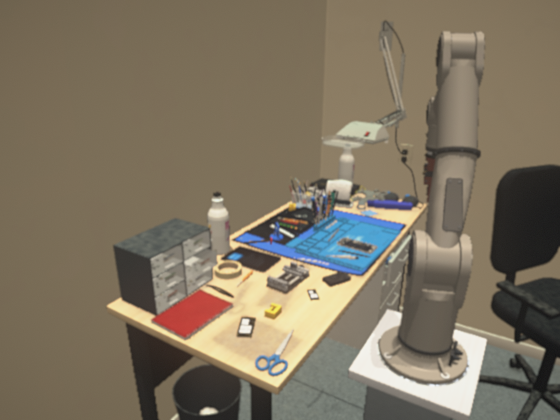

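The top view shows the larger board at about (192,251), the look-alike at (272,278), the vice at (284,241) with its knob to the right (world -y), the magnetiser at (222,261) and the lamp head near (395,248). The side view shows the same layout.

```bash
python3 - <<'E'
from h import *
p=cv2.imread("pics/top0.png");d=np.load("top0.npy")
c=p[195:315,165:325];cv2.imwrite("pics/c0.png",cv2.resize(c,None,fx=5,fy=5,interpolation=cv2.INTER_CUBIC)[:600,:800])
print(depthpts("top",[(192,251),(284,241),(262,241),(308,242),(222,261),(395,248),(460,260)],d).round(4))
# board: dark-ish mask
hsv=cv2.cvtColor(p,cv2.COLOR_BGR2HSV)
m=np.zeros(p.shape[:2],np.uint8);m[235:268,172:211]=1
wood=(hsv[...,2]>100)&(hsv[...,1]>60)
mm=(m&~wood).astype(np.uint8)
n,l,st,ce=cv2.connectedComponentsWithStats(mm);i=1+np.argmax(st[1:,4]);
r=cv2.minAreaRect(np.argwhere(l==i)[:,::-1].astype(np.float32));print(r,st[i])
b=onplane("top",cv2.boxPoints(r),0.0065);print(b.round(4),b.mean(0),[np.linalg.norm(b[k]-b[k-1]) for k in range(4)])
E
```

```text
[[ 0.4739  0.1519  0.0013]
 [ 0.5009 -0.1482  0.0245]
 [ 0.4997 -0.078   0.0396]
 [ 0.4961 -0.2251  0.0312]
 [ 0.4406  0.0542 -0.0021]
 [ 0.4294 -0.3862  0.463 ]
 [ 0.3998 -0.5063  0.5025]]
((191.5000457763672, 251.50003051757812), (12.969193458557129, 28.174455642700195), 63.43495178222656) [177 241  29  22 341]
[[0.4707 0.2024 0.0065]
 [0.511  0.122  0.0065]
 [0.4728 0.1022 0.0065]
 [0.433  0.1823 0.0065]] [0.47186754 0.15222453 0.0065    ] [np.float64(0.04268694831727339), np.float64(0.08986613225563503), np.float64(0.04296570013629989), np.float64(0.08941737475259358)]
```

View pics/c0.png

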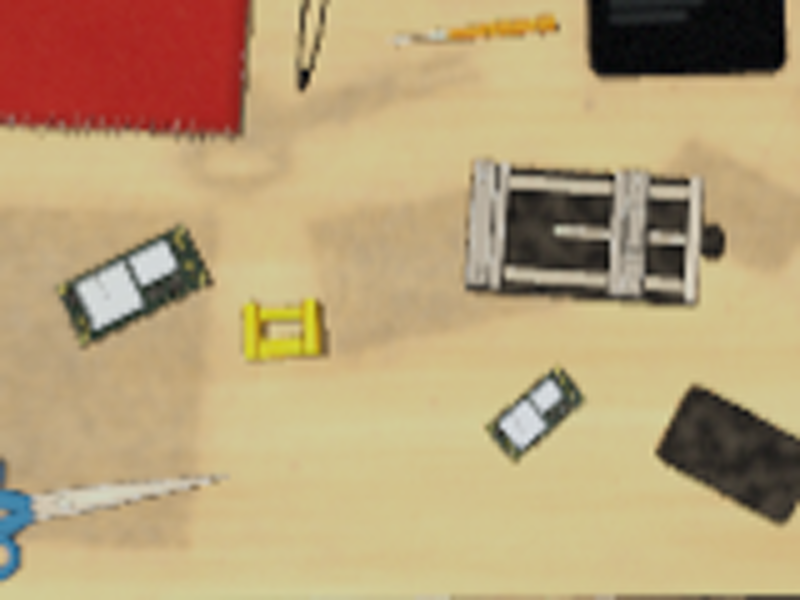

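The crop shows the board at about (135,288), the magnetiser at (283,330), the fixed cap at x≈485, the front cap at x≈630, and the end plate and knob at about 695-710. Next I'll get the lamp's extent, for clearance.

```bash
python3 - <<'E'
from h import *
for n in("top","side"):
    d=np.load(f"{n}0.npy");yy,xx=np.mgrid[0:420:2,0:560:2]
    pts=np.c_[xx.ravel(),yy.ravel()];o,v=ray(n,pts);dd=d[pts[:,1],pts[:,0]]
    P=o+v*dd[:,None];k=(dd>0)&(P[:,2]>.35)&(P[:,2]<1.2)&(P[:,0]>.2)&(P[:,0]<.9)&(P[:,1]<-.2)&(P[:,1]>-.9)
    P=P[k];r=np.hypot(P[:,0],P[:,1]);a=np.degrees(np.arctan2(P[:,1],P[:,0]))
    for lo in range(-80,-20,5):
        q=(a>=lo)&(a<lo+5)
        if q.sum()>2:
            print(n,lo,q.sum(),"r",np.percentile(r[q],[2,98]).round(3),"z",np.percentile(P[q,2],[2,98]).round(3))
# vice: depth z map around
d=np.load("top0.npy")
for c in range(256,314,2):
    Q=depthpts("top",[(c,r) for r in (236,241,246)],d);print(c,Q[1].round(3),Q[[0,2],2].round(3))
E
```

```text
top -75 52 r [0.652 0.703] z [0.438 0.581]
top -65 37 r [0.681 0.812] z [0.465 0.512]
top -60 357 r [0.592 0.781] z [0.47  0.513]
top -55 573 r [0.567 0.726] z [0.471 0.512]
top -50 597 r [0.522 0.721] z [0.457 0.507]
top -45 422 r [0.504 0.681] z [0.456 0.477]
top -40 231 r [0.522 0.64 ] z [0.455 0.475]
side -75 12 r [0.652 0.69 ] z [0.467 0.591]
side -70 5 r [0.924 0.984] z [0.478 0.512]
side -65 30 r [0.804 0.956] z [0.47  0.514]
side -60 56 r [0.588 0.767] z [0.445 0.51 ]
side -55 83 r [0.559 0.709] z [0.457 0.509]
side -50 84 r [0.508 0.7  ] z [0.455 0.503]
side -45 56 r [0.497 0.683] z [0.453 0.476]
side -40 50 r [0.51  0.642] z [0.45  0.472]
256 [ 0.505 -0.056 -0.001] [-0.002 -0.   ]
258 [ 0.505 -0.063  0.   ] [0.004 0.034]
260 [ 0.499 -0.072  0.043] [0.039 0.036]
262 [ 0.5   -0.078  0.04 ] [0.04  0.043]
264 [ 0.501 -0.084  0.029] [0.036 0.037]
266 [ 0.505 -0.089 -0.002] [0.011 0.006]
268 [ 0.503 -0.096  0.01 ] [0.013 0.013]
270 [ 0.504 -0.102  0.005] [0.012 0.008]
272 [ 0.503 -0.109  0.01 ] [0.016 0.009]
274 [ 0.503 -0.116  0.006] [0.013 0.012]
276 [ 0.502 -0.122  0.019] [0.011 0.01 ]
278 [ 0.501 -0.129  0.021] [0.011 0.006]
280 [ 0.501 -0.135  0.024] [0.008 0.012]
282 [ 0.502 -0.142  0.017] [0.012 0.012]
284 [ 0.501 -0.148  0.025] [0.011 0.008]
286 [ 0.501 -0.155  0.022] [0.01  0.008]
288 [ 0.499 -0.161  0.037] [0.033 0.031]
290 [ 0.496 -0.167  0.06 ] [0.04  0.039]
292 [ 0.496 -0.173  0.06 ] [0.039 0.044]
294 [ 0.499 -0.18   0.037] [0.029 0.01 ]
296 [ 0.502 -0.187  0.009] [0.006 0.01 ]
298 [ 0.503 -0.194  0.008] [0.015 0.014]
300 [ 0.502 -0.2    0.012] [0.01  0.013]
302 [ 0.5   -0.206  0.03 ] [0.012 0.027]
304 [ 0.5   -0.212  0.028] [0.03 0.03]
306 [ 0.5   -0.219  0.031] [-0.002  0.028]
308 [ 0.5   -0.226  0.024] [-0.001  0.025]
310 [ 0.503 -0.234  0.001] [-0.003  0.005]
312 [ 0.503 -0.24  -0.002] [0.001 0.007]
```

```bash
python3 - <<'E'
from h import *
d=np.load("top0.npy");pts=np.array([(x,y) for y in range(300,420,10) for x in range(360,470,10)])
P=depthpts("top",pts,d)
for p,q in zip(pts,P):
    if q[2]>-.5: print(p,q.round(2))
E
```

```text
[360 300] [ 0.31 -0.39  0.01]
[370 300] [ 0.31 -0.42  0.  ]
[380 300] [ 0.31 -0.45  0.  ]
[390 300] [ 0.31 -0.48  0.  ]
[400 300] [ 0.31 -0.51  0.01]
[410 300] [ 0.31 -0.54  0.01]
[420 300] [ 0.31 -0.58  0.01]
[430 300] [ 0.31 -0.61  0.01]
[440 300] [ 0.31 -0.64  0.01]
[450 300] [ 0.31 -0.67  0.01]
[460 300] [ 0.31 -0.7   0.  ]
[360 310] [ 0.28 -0.39  0.  ]
[370 310] [ 0.28 -0.42 -0.  ]
[380 310] [ 0.28 -0.45  0.  ]
[390 310] [ 0.28 -0.48 -0.  ]
[400 310] [ 0.28 -0.51 -0.  ]
[410 310] [ 0.28 -0.55 -0.  ]
[420 310] [ 0.28 -0.58 -0.  ]
[430 310] [ 0.28 -0.61  0.01]
[440 310] [ 0.28 -0.64 -0.  ]
[450 310] [ 0.28 -0.67  0.01]
[460 310] [ 0.28 -0.7  -0.  ]
[390 320] [ 0.33 -0.14  1.38]
```

>>> arm_command(dp=[[0,-0.055,0],[0,-0.11,0.01],[0,-0.16,0.03],[0,-0.2,0.06],[0,-0.235,0.09],[0,-0.235,0.1],[0,-0.235,0.1]], rot=[[0,0,0],[0,0,0],[0,0,0],[0,0,0],[0,0,0],[0,0,0],[0,0,0]], claw=[1,1,1,1,1,0.5,0])

```text
time: 1.02
tool_pos: [0.1052, -0.4278, 0.3046]
tcp_rot: [[0.971, 0.239, -0.0], [0.239, -0.971, 0.0], [-0.0, -0.0, -1.0]]
contact_force: [-1.2, 0.3, -0.1]
grip_width: 0.814
grip_force: 0.0
```

>>> arm_command(dp=[[0.06,-0.005,0],[0.119,-0.018,0],[0.176,-0.039,0],[0.23,-0.068,0],[0.28,-0.104,0],[0.323,-0.146,0],[0.36,-0.193,0],[0.4,-0.22,0],[0.44,-0.21,0],[0.457,-0.205,0],[0.457,-0.205,0],[0.457,-0.205,0]], rot=[[0,0,-0.14],[0,0,-0.28],[0,0,-0.42],[0,0,-0.56],[0,0,-0.7],[0,0,-0.84],[0,0,-0.98],[0,0,-1.12],[0,0,-1.26],[0,0,-1.33],[0,0,-1.33],[0,0,-1.33]], claw=[0,0,0,0,0,0,0,0,0,0,0,0])

```text
time: 2.52
tool_pos: [0.4996, -0.1196, 0.3048]
tcp_rot: [[0.002, 1.0, -0.0], [1.0, -0.002, -0.0], [-0.0, -0.0, -1.0]]
contact_force: [-0.2, 0.2, 0.4]
grip_width: 0.002
grip_force: 0.0
```

```bash
python3 - <<'E'
from h import *
s=sense();print(s['tool_pos'],s['qpos'].round(2),s['tcp_rot'].round(3).tolist())
import pickle
ci=camera_info("wrist");p,d=snapshot("wrist");cv2.imwrite("pics/w1.png",p);np.save("w1.npy",d);pickle.dump(ci,open("w1.pkl","wb"))
E
```

```text
[ 0.49963415 -0.11962988  0.3047971 ] [ 0.53  0.39 -0.5   2.    0.25  0.81 -0.12] [[0.002, 1.0, -0.0], [1.0, -0.002, -0.0], [-0.0, -0.0, -1.0]]
```

View pics/w1.png

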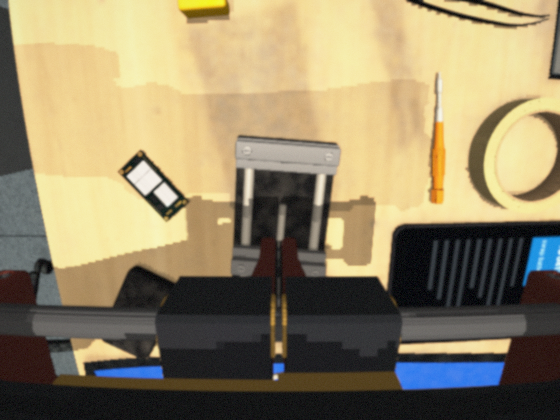

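The wrist view shows the fixed cap at rows 137-172, columns 237-340, with the guide rods below it. The gripper hides the front jaw.

```bash
cat >> h.py <<'E'
def cloud(name,d,ci):
    yy,xx=np.mgrid[0:420,0:560];pts=np.c_[xx.ravel(),yy.ravel()];o,v=ray(name,pts,ci)
    P=o+v*d.ravel()[:,None];P[d.ravel()<=0]=np.nan;return P
E
python3 - <<'E'
from h import *
import pickle
ci=pickle.load(open("w1.pkl","rb"));P=cloud("wrist",np.load("w1.npy"),ci)
def box(zlo,zhi,y0,y1):
    k=(P[:,2]>zlo)&(P[:,2]<zhi)&(abs(P[:,0]-.5)<.07)&(P[:,1]>y0)&(P[:,1]<y1);Q=P[k]
    r=cv2.minAreaRect((Q[:,:2]*1000).astype(np.float32));print(k.sum(),np.median(Q[:,2]),r);print(cv2.boxPoints(r).round(1).tolist())
box(.036,.045,-.11,-.04);box(.028,.0345,-.11,-.04);box(.028,.045,-.11,-.04)
print(np.nanmedian(P[(abs(P[:,0]-.42)<.01)&(abs(P[:,1]+.05)<.01)],0))
b=cv2.imread("pics/w1.png")
E
```

```text
1870 0.040122189318760576 ((506.6591491699219, -72.717529296875), (13.530393600463867, 79.57213592529297), 85.45304107666016)
[[466.5, -76.30000305175781], [545.7999877929688, -82.5999984741211], [546.9000244140625, -69.0999984741211], [467.5, -62.79999923706055]]
1136 0.03267210894114028 ((506.5771179199219, -76.01956939697266), (22.9457950592041, 79.73097229003906), 85.60757446289062)
[[466.0, -84.4000015258789], [545.4000244140625, -90.5], [547.2000122070312, -67.5999984741211], [467.70001220703125, -61.5]]
3025 0.039439076125431294 ((506.5241394042969, -76.0155029296875), (22.9457950592041, 79.83723449707031), 85.60757446289062)
[[465.79998779296875, -84.4000015258789], [545.4000244140625, -90.5], [547.2000122070312, -67.5999984741211], [467.6000061035156, -61.5]]
[ 4.19852949e-01 -4.98308962e-02  4.80662220e-05]
```

>>> arm_command(dp=[[-0.05,0,0],[-0.1,0,0],[-0.1,0,0]], rot=[[0,0,0],[0,0,0],[0,0,0]], claw=[0,0,0])

```text
time: 2.95
tool_pos: [0.4984, -0.2239, 0.3046]
tcp_rot: [[0.009, 1.0, -0.001], [1.0, -0.009, -0.002], [-0.002, -0.001, -1.0]]
contact_force: [-0.3, 0.6, -0.1]
grip_width: 0.006
grip_force: 0.0
```

```bash
python3 - <<'E'
from h import *
s=sense();print(s['tool_pos'])
import pickle
ci=camera_info("wrist");p,d=snapshot("wrist");cv2.imwrite("pics/w2.png",p);np.save("w2.npy",d);pickle.dump(ci,open("w2.pkl","wb"))
P=cloud("wrist",d,ci)
def box(zlo,zhi,y0,y1):
    k=(P[:,2]>zlo)&(P[:,2]<zhi)&(abs(P[:,0]-.5)<.07)&(P[:,1]>y0)&(P[:,1]<y1);Q=P[k]
    r=cv2.minAreaRect((Q[:,:2]*1000).astype(np.float32));print(k.sum(),np.median(Q[:,2]),r);print(cv2.boxPoints(r).round(1).tolist())
box(.036,.045,-.11,-.04);box(.028,.0345,-.11,-.04);box(.028,.045,-.11,-.04)
box(.036,.045,-.2,-.13);box(.028,.045,-.2,-.13);box(.055,.066,-.2,-.13)
E
```

```text
[ 0.49835275 -0.22387768  0.30464189]
1544 0.04018087337527468 ((506.7131042480469, -76.93932342529297), (11.15926456451416, 79.85954284667969), 88.98555755615234)
[[466.70001220703125, -81.80000305175781], [546.5, -83.19999694824219], [546.7000122070312, -72.0999984741211], [466.8999938964844, -70.69999694824219]]
1573 0.03285301189274026 ((505.9399108886719, -83.56969451904297), (9.386160850524902, 79.95843505859375), 85.61063385009766)
[[465.70001220703125, -85.19999694824219], [545.4000244140625, -91.30000305175781], [546.2000122070312, -82.0], [466.3999938964844, -75.80000305175781]]
3221 0.03476546900774208 ((506.3678894042969, -78.75492095947266), (19.05296516418457, 80.07493591308594), 85.61063385009766)
[[465.70001220703125, -85.19999694824219], [545.5999755859375, -91.30000305175781], [547.0, -72.30000305175781], [467.20001220703125, -66.19999694824219]]
1377 0.04037278389242868 ((498.9692687988281, -170.57601928710938), (14.293746948242188, 79.84870147705078), 85.42130279541016)
[[458.6000061035156, -174.5], [538.2000122070312, -180.89999389648438], [539.2999877929688, -166.60000610351562], [459.70001220703125, -160.3000030517578]]
2582 0.03906035652500532 ((499.23486328125, -167.22772216796875), (23.610015869140625, 79.84883880615234), 85.4444580078125)
[[458.5, -175.8000030517578], [538.0999755859375, -182.1999969482422], [540.0, -158.60000610351562], [460.3999938964844, -152.3000030517578]]
620 0.061809913294611066 ((499.36126708984375, -170.48715209960938), (11.399514198303223, 25.88798713684082), 84.95387268066406)
[[486.0, -175.0], [511.79998779296875, -177.3000030517578], [512.7999877929688, -165.89999389648438], [487.0, -163.6999969482422]]
```

View pics/w2.png

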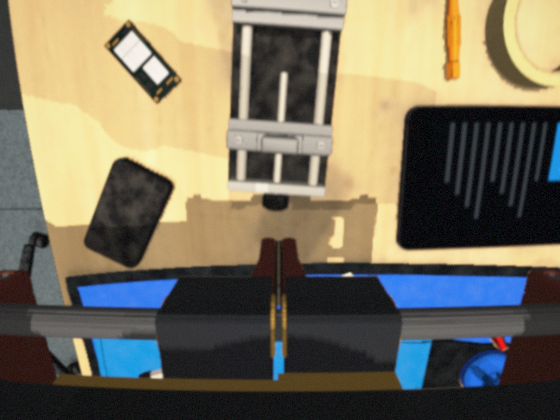

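The wrist view shows the tab at about (280,143) and the front cap at rows 125-150. The depth data puts the jaw at about 12 mm open and the vice turned by -4.5°. I'll bring the closed fingers in on the inner side of the tab.

>>> arm_command(dp=[[0.05,0.002,0],[0.08,0.003,0],[0.08,0.003,0],[0.08,0.003,0],[0.08,0.003,0]], rot=[[0,0,0.07],[0,0,0.07],[0,0,0.07],[0,0,0.07],[0,0,0.07]], claw=[0,0,0,0,0])

```text
time: 3.62
tool_pos: [0.5026, -0.1402, 0.3046]
tcp_rot: [[0.072, 0.997, -0.0], [0.997, -0.072, -0.0], [-0.0, -0.0, -1.0]]
contact_force: [-0.2, -0.2, -0.1]
grip_width: 0.008
grip_force: 0.0
```

>>> arm_command(dp=[[0,-0.001,0.04],[0,-0.001,0.075],[0,-0.001,0.075],[-0.004,-0.001,0.075],[-0.008,-0.001,0.075],[-0.012,-0.001,0.075],[-0.016,-0.001,0.075],[-0.02,-0.001,0.075],[-0.024,-0.001,0.075],[-0.028,-0.001,0.075],[-0.028,-0.001,0.075],[-0.028,-0.001,0.075]], rot=[[0,0,0.006],[0,0,0.006],[0,0,0.006],[0,0,0.006],[0,0,0.006],[0,0,0.006],[0,0,0.006],[0,0,0.006],[0,0,0.006],[0,0,0.006],[0,0,0.006],[0,0,0.006]], claw=[0,0,0,0,0,0,0,0,0,0,0,0])

```text
time: 5.12
tool_pos: [0.4998, -0.1672, 0.2296]
tcp_rot: [[0.076, 0.997, -0.0], [0.997, -0.076, -0.0], [-0.0, -0.0, -1.0]]
contact_force: [-0.1, -0.3, -0.3]
grip_width: 0.005
grip_force: 0.0
```

>>> arm_command(dp=[[0.008,0,0],[0.008,0,-0.05],[-0.03,0,-0.075],[-0.055,0,-0.075],[-0.055,0,-0.075],[-0.055,0,-0.075]], rot=[[0,0,0],[0,0,0],[0,0,0],[0,0,0],[0,0,0],[0,0,0]], claw=[0,0,0,0,0,0])

```text
time: 5.88
tool_pos: [0.4958, -0.2205, 0.3043]
tcp_rot: [[0.075, 0.997, -0.001], [0.997, -0.075, 0.001], [0.001, -0.001, -1.0]]
contact_force: [0.3, -0.0, 0.4]
grip_width: 0.006
grip_force: 0.0
```

```bash
cat > jaw.py <<'E'
from h import *
s=sense();print(s['tool_pos'].round(4))
ci=camera_info("wrist");p,d=snapshot("wrist");cv2.imwrite("pics/w3.png",p)
P=cloud("wrist",d,ci)
def box(zlo,zhi,y0,y1):
    k=(P[:,2]>zlo)&(P[:,2]<zhi)&(abs(P[:,0]-.5)<.07)&(P[:,1]>y0)&(P[:,1]<y1);Q=P[k]
    r=cv2.minAreaRect((Q[:,:2]*1000).astype(np.float32));print(k.sum(),np.median(Q[:,2]).round(4),r)
box(.036,.045,-.11,-.04)
box(.036,.045,-.205,-.13);box(.055,.066,-.205,-.13)
E
python3 jaw.py
```

```text
[ 0.4958 -0.2205  0.3043]
2232 0.0402 ((506.6003112792969, -74.34005737304688), (12.132067680358887, 80.01167297363281), 85.8357925415039)
1355 0.0402 ((498.06964111328125, -184.46766662597656), (13.981395721435547, 80.05484008789062), 85.43161010742188)
612 0.0618 ((497.9772644042969, -184.48538208007812), (11.335089683532715, 25.322757720947266), 85.52318572998047)
```

>>> arm_command(dp=[[0.055,-0.003,0],[0.11,-0.007,0],[0.17,-0.01,0],[0.23,-0.015,0],[0.28,-0.02,0],[0.318,-0.021,0],[0.318,-0.021,0],[0.318,-0.021,0]], rot=[[0,0,-0.1],[0,0,-0.2],[0,0,-0.3],[0,0,-0.4],[0,0,-0.5],[0,0,-0.54],[0,0,-0.54],[0,0,-0.54]], claw=[0.5,0.9,0.9,0.9,0.9,0.9,0.9,0.9])

```text
time: 6.92
tool_pos: [0.4985, 0.0969, 0.3043]
tcp_rot: [[-0.448, 0.894, -0.001], [0.894, 0.448, -0.001], [-0.0, -0.001, -1.0]]
contact_force: [-0.4, -0.3, 0.1]
grip_width: 0.875
grip_force: 0.0
```

```bash
python3 - <<'E'
from h import *
s=sense();print(s['tool_pos'].round(4),s['tcp_rot'].round(4).tolist())
ci=camera_info("wrist");p,d=snapshot("wrist");cv2.imwrite("pics/w4.png",p)
P=cloud("wrist",d,ci).reshape(420,560,3)
hsv=cv2.cvtColor(p,cv2.COLOR_BGR2HSV)
wood=(hsv[...,2]>90)&(hsv[...,1]>50)
roi=(abs(P[...,0]-.472)<.075)&(abs(P[...,1]-.152)<.075)&(P[...,2]<.03)
m=(roi&~wood).astype(np.uint8);m=cv2.morphologyEx(m,cv2.MORPH_CLOSE,np.ones((5,5)))
n,l,st,ce=cv2.connectedComponentsWithStats(m);i=1+np.argmax(st[1:,4]);print(st[1:])
px=np.argwhere(l==i)[:,::-1]
c=cv2.findContours((l==i).astype(np.uint8),0,2)[0][0].reshape(-1,2)
W=onplane("wrist",c,0.005,ci)
r=cv2.minAreaRect((W[:,:2]*1000).astype(np.float32));print(r,cv2.boxPoints(r))
E
```

```text
[0.4985 0.0969 0.3043] [[-0.4482, 0.8939, -0.0009], [0.8939, 0.4482, -0.0005], [-0.0001, -0.001, -1.0]]
[[ 257   73   52  109 5164]]
((472.5288391113281, 155.11264038085938), (42.44780731201172, 89.7431411743164), 26.45758628845215) [[433.53598  185.82857 ]
 [473.51968  105.484726]
 [511.5217   124.39671 ]
 [471.538    204.74055 ]]
```

View pics/w4.png

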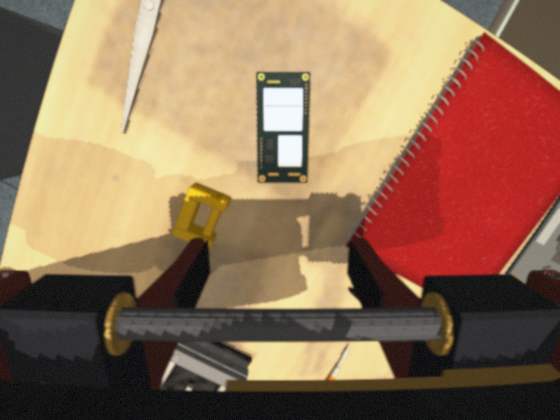

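The wrist view shows the board at (283,127), aligned with the tool. It measures at (0.4725, 0.155) and 26.5°, and the fingers' path is clear of the magnetiser at (203,213).

>>> arm_command(dp=[[0.04,0.003,0.02],[0.064,0.003,0.06],[0.064,0.003,0.1],[0.064,0.003,0.115],[0.064,0.003,0.12],[0.064,0.003,0.12],[0.064,0.003,0.12]], rot=[[0,0,0.003],[0,0,0.003],[0,0,0.003],[0,0,0.003],[0,0,0.003],[0,0,0.003],[0,0,0.003]], claw=[0.9,0.9,0.9,0.9,0.9,0.9,0.9])

```text
time: 7.85
tool_pos: [0.4736, 0.1552, 0.1857]
tcp_rot: [[-0.444, 0.896, 0.002], [0.896, 0.444, 0.0], [-0.0, 0.002, -1.0]]
contact_force: [-1.0, 0.6, 0.2]
grip_width: 0.902
grip_force: 0.0
```

>>> arm_command(dp=[[0,-0.001,0.002],[0,-0.001,0.002],[0,-0.001,0.002],[0,-0.001,0.002],[0,-0.001,0.002],[0,-0.001,0.002],[0,-0.001,0.002],[0,-0.001,0.002]], rot=[[0,0,0],[0,0,0],[0,0,0],[0,0,0],[0,0,0],[0,0,0],[0,0,0],[0,0,0]], claw=[0.9,0.7,0.4,0.4,0.4,0.4,0.4,0.4])

```text
time: 8.85
tool_pos: [0.4721, 0.1549, 0.1827]
tcp_rot: [[-0.445, 0.896, 0.0], [0.896, 0.445, 0.0], [0.0, 0.0, -1.0]]
contact_force: [0.3, -0.2, -0.2]
grip_width: 0.495
grip_force: 30.0
```

>>> arm_command(dp=[[0,0,-0.04],[0,0,-0.085],[-0.03,-0.011,-0.1],[-0.08,-0.03,-0.1],[-0.13,-0.048,-0.1],[-0.18,-0.067,-0.1],[-0.23,-0.085,-0.1],[-0.26,-0.096,-0.1],[-0.2675,-0.099,-0.1],[-0.2675,-0.099,-0.1],[-0.2675,-0.099,-0.1]], rot=[[0,0,0],[0,0,0],[0,0,0.08],[0,0,0.17],[0,0,0.27],[0,0,0.37],[0,0,0.46],[0,0,0.52],[0,0,0.5386],[0,0,0.5386],[0,0,0.5386]], claw=[0.4,0.4,0.4,0.4,0.4,0.4,0.4,0.4,0.4,0.4,0.4])

```text
time: 10.22
tool_pos: [0.5024, -0.1269, 0.2827]
tcp_rot: [[0.074, 0.997, -0.0], [0.997, -0.074, 0.001], [0.001, -0.0, -1.0]]
contact_force: [-1.3, 0.1, -0.6]
grip_width: 0.493
grip_force: 30.0
```

```bash
python3 - <<'E'
from h import *
s=sense();print(s['tool_pos'].round(4),s['tcp_rot'].round(4).tolist())
ci=camera_info("wrist");p,d=snapshot("wrist");cv2.imwrite("pics/w5.png",p)
E
```

```text
[ 0.5024 -0.1269  0.2827] [[0.0742, 0.9972, -0.0001], [0.9972, -0.0742, 0.0008], [0.0007, -0.0002, -1.0]]
```

View pics/w5.png

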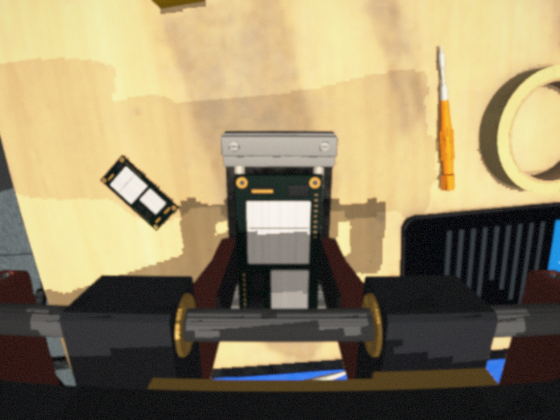

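The board is held square and level. Its far edge is at row ~173 and the fixed cap is at rows 132-165.

```bash
python3 - <<'E'
from h import *
ci=camera_info("wrist");p=cv2.imread("pics/w5.png")
g=p.max(2)[150:200,270:285].mean(1).astype(int);print(g.tolist())
print(onplane("wrist",[(236,172),(330,178),(280,175)],.1065,ci).round(4),sense()['tool_pos'].round(4))
E
```

```text
[184, 183, 182, 180, 173, 161, 156, 169, 182, 186, 184, 184, 183, 182, 176, 158, 121, 79, 53, 44, 36, 29, 28, 23, 24, 32, 41, 46, 47, 46, 46, 46, 46, 45, 45, 44, 46, 45, 51, 67, 81, 85, 77, 61, 47, 44, 43, 45, 45, 62]
[[ 0.4852 -0.0783  0.1065]
 [ 0.531  -0.0848  0.1065]
 [ 0.5066 -0.0814  0.1065]] [ 0.5025 -0.127   0.2827]
```

>>> arm_command(dp=[[-0.0015,0,0.02],[-0.0015,0,0.04],[-0.0015,0,0.055],[-0.0015,0,0.064],[-0.0015,0,0.066],[-0.0015,0,0.066],[-0.0015,0,0.066]], rot=[[0,0,0.003],[0,0,0.003],[0,0,0.003],[0,0,0.003],[0,0,0.003],[0,0,0.003],[0,0,0.003]], claw=[0.4,0.4,0.4,0.4,0.4,0.4,0.4])

```text
time: 11.15
tool_pos: [0.5026, -0.1303, 0.2172]
tcp_rot: [[0.081, 0.997, 0.001], [0.997, -0.081, -0.0], [-0.0, 0.001, -1.0]]
contact_force: [0.6, -0.4, -1.1]
grip_width: 0.498
grip_force: 30.0
```

>>> arm_command(dp=[[0,0,0.001],[0,0,0.002],[0,0,0.003],[0,0,0.003],[0,0,0.003]], rot=[[0,0,0],[0,0,0],[0,0,0],[0,0,0],[0,0,0]], claw=[0.4,0.4,0.4,0.4,0.4])

```text
time: 11.78
tool_pos: [0.5023, -0.1303, 0.2136]
tcp_rot: [[0.081, 0.997, -0.0], [0.997, -0.081, 0.0], [0.0, -0.0, -1.0]]
contact_force: [0.3, 0.7, 0.8]
grip_width: 0.494
grip_force: 30.0
```

>>> arm_command(dp=[[0.0015,0,0],[0.0015,0,0.001],[0.0015,0,0.001],[0.0015,0,0.001]], rot=[[0,0,0],[0,0,0],[0,0,0],[0,0,0]], claw=[0.4,0.4,0.4,0.4])

```text
time: 12.28
tool_pos: [0.5025, -0.1285, 0.213]
tcp_rot: [[0.08, 0.997, 0.0], [0.997, -0.08, -0.0], [-0.0, 0.0, -1.0]]
contact_force: [-1.4, 1.6, 5.3]
grip_width: 0.495
grip_force: 30.0
```

>>> arm_command(dp=[[0,0,0],[0,0,0],[0,0,0],[0,0,-0.015],[0,0,-0.05],[0,0,-0.08],[-0.05,0,-0.09],[-0.095,0,-0.09],[-0.095,0,-0.09],[-0.095,0,-0.09]], rot=[[0,0,0],[0,0,0],[0,0,0],[0,0,0],[0,0,0],[0,0,0],[0,0,0],[0,0,0],[0,0,0],[0,0,0]], claw=[0.55,0.62,0.62,0.62,0.62,0.62,0.3,0,0,0])

```text
time: 13.52
tool_pos: [0.4948, -0.2228, 0.3032]
tcp_rot: [[0.08, 0.997, 0.001], [0.997, -0.08, 0.0], [0.0, 0.001, -1.0]]
contact_force: [0.3, 0.9, 0.5]
grip_width: 0.204
grip_force: 0.0
```

```bash
python3 - <<'E'
import runpy;runpy.run_path("jaw.py")
import cv2;p=cv2.imread("pics/w3.png");cv2.imwrite("pics/w6.png",cv2.resize(p[0:230,180:400],None,fx=2.5,fy=2.5))
E
```

```text
[ 0.4948 -0.2228  0.3032]
4189 0.0389 ((505.2736511230469, -91.19784545898438), (40.73291778564453, 80.3354721069336), 85.2703628540039)
4738 0.0383 ((499.1629333496094, -160.63153076171875), (63.22966766357422, 80.07383728027344), 87.39382934570312)
636 0.0617 ((498.0845947265625, -184.64859008789062), (11.53231430053711, 25.93568992614746), 85.11715698242188)
```

View pics/w6.png

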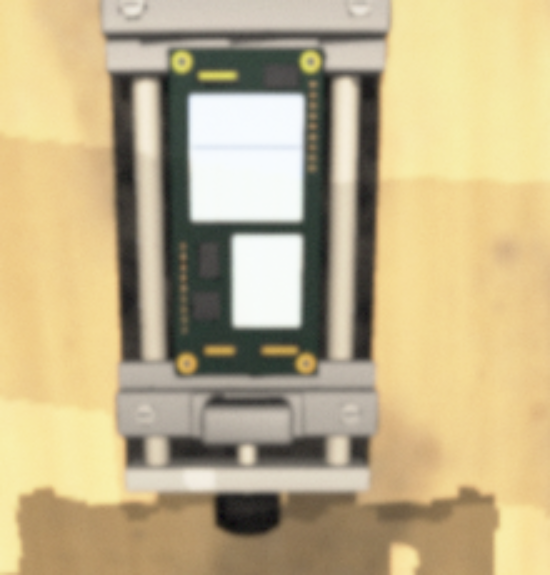

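The board sits on both steps, centred along the jaws and straight, with small gaps at each end. Next I'll go behind the tab and close the jaw gently.

>>> arm_command(dp=[[0,0,0.03],[0,0,0.06],[0,0,0.074],[0,0,0.074],[0.01,0,0.074],[0.016,0,0.074],[0.02,0,0.074],[0.02,0,0.074],[0.02,0,0.074]], rot=[[0,0,0],[0,0,0],[0,0,0],[0,0,0],[0,0,0],[0,0,0],[0,0,0],[0,0,0],[0,0,0]], claw=[0,0,0,0,0,0,0,0,0])

```text
time: 14.7
tool_pos: [0.4964, -0.2037, 0.2288]
tcp_rot: [[0.081, 0.997, 0.0], [0.997, -0.081, -0.0], [-0.0, 0.0, -1.0]]
contact_force: [-0.8, -0.4, -0.1]
grip_width: 0.006
grip_force: 0.0
```

>>> arm_command(dp=[[0.001,0,0],[0.002,0,0],[0.003,0,0],[0.004,0,0],[0.005,0,0],[0.006,0,0],[0.007,0,0],[0.007,0,0],[0.007,0,0]], rot=[[0,0,0],[0,0,0],[0,0,0],[0,0,0],[0,0,0],[0,0,0],[0,0,0],[0,0,0],[0,0,0]], claw=[0,0,0,0,0,0,0,0,0])

```text
time: 15.82
tool_pos: [0.497, -0.1964, 0.2287]
tcp_rot: [[0.08, 0.997, 0.0], [0.997, -0.08, 0.0], [0.0, 0.0, -1.0]]
contact_force: [0.3, -0.6, 0.2]
grip_width: 0.008
grip_force: 0.0
```

>>> arm_command(dp=[[0.0005,0,0],[0.001,0,0],[0.0015,0,0],[0.002,0,0]], rot=[[0,0,0],[0,0,0],[0,0,0],[0,0,0]], claw=[0,0,0,0])

```text
time: 16.32
tool_pos: [0.4971, -0.1949, 0.2287]
tcp_rot: [[0.081, 0.997, 0.0], [0.997, -0.081, -0.001], [-0.001, 0.0, -1.0]]
contact_force: [0.5, -2.9, 0.3]
grip_width: 0.007
grip_force: 1.3
```

>>> arm_command(dp=[[0.0005,0,0],[0.0005,0,0],[0.001,0,0],[0.001,0,0]], rot=[[0,0,0],[0,0,0],[0,0,0],[0,0,0]], claw=[0,0,0,0])

```text
time: 16.82
tool_pos: [0.4971, -0.1946, 0.2288]
tcp_rot: [[0.082, 0.997, 0.0], [0.997, -0.082, -0.001], [-0.001, 0.0, -1.0]]
contact_force: [0.8, -6.4, -0.1]
grip_width: 0.004
grip_force: 3.0
```

>>> arm_command(dp=[[0.0005,0,0],[0.001,0,0],[0.001,0,0]], rot=[[0,0,0],[0,0,0],[0,0,0]], claw=[0,0,0])

```text
time: 17.2
tool_pos: [0.4971, -0.1944, 0.2288]
tcp_rot: [[0.082, 0.997, 0.0], [0.997, -0.082, -0.002], [-0.002, 0.0, -1.0]]
contact_force: [0.5, -8.2, -0.4]
grip_width: 0.005
grip_force: 4.1
```

>>> arm_command(dp=[[-0.002,0,0],[-0.006,0,0],[-0.015,0,0],[-0.028,0,-0.02],[-0.028,0,-0.06],[-0.028,0,-0.075],[-0.028,0,-0.075],[-0.028,0,-0.075]], rot=[[0,0,0],[0,0,0],[0,0,0],[0,0,0],[0,0,0],[0,0,0],[0,0,0],[0,0,0]], claw=[0,0,0,0,0,0,0,0])

```text
time: 18.2
tool_pos: [0.4945, -0.2203, 0.3025]
tcp_rot: [[0.08, 0.997, -0.002], [0.997, -0.08, 0.001], [0.001, -0.002, -1.0]]
contact_force: [0.3, -0.7, 0.1]
grip_width: 0.007
grip_force: 0.0
```

```bash
python3 - <<'E'
import runpy;g=runpy.run_path("jaw.py")
import cv2,numpy as np;p=cv2.imread("pics/w3.png");cv2.imwrite("pics/w7.png",cv2.resize(p[0:230,180:400],None,fx=2.5,fy=2.5))
P=g['P'].reshape(420,560,3)
for c in (270,285):
  print([(r,round(float(P[r,c,1]),4),round(float(P[r,c,2]),4)) for r in range(10,160,12)])
E
```

```text
[ 0.4945 -0.2203  0.3025]
4812 0.039 ((505.184326171875, -90.12738037109375), (43.19753646850586, 80.34095764160156), 85.14740753173828)
4522 0.0383 ((499.9482727050781, -157.34217834472656), (56.53703308105469, 80.21672058105469), 86.8375244140625)
655 0.0617 ((498.8757019042969, -178.47848510742188), (12.045792579650879, 25.746997833251953), 85.51603698730469)
[(10, -0.0755, 0.0411), (22, -0.0818, 0.0363), (34, -0.0899, 0.0373), (46, -0.0981, 0.0389), (58, -0.1061, 0.0389), (70, -0.1141, 0.0391), (82, -0.1222, 0.0388), (94, -0.1303, 0.0374), (106, -0.1387, 0.0364), (118, -0.1472, 0.0363), (130, -0.1559, 0.0369), (142, -0.1646, 0.0376), (154, -0.1721, 0.0519)]
[(10, -0.0761, 0.0402), (22, -0.0828, 0.0368), (34, -0.0906, 0.0365), (46, -0.099, 0.0387), (58, -0.1071, 0.0398), (70, -0.115, 0.039), (82, -0.1231, 0.0393), (94, -0.1313, 0.0385), (106, -0.1397, 0.0394), (118, -0.1481, 0.039), (130, -0.1567, 0.0395), (142, -0.1657, 0.0363), (154, -0.1729, 0.0521)]
```

View pics/w7.png

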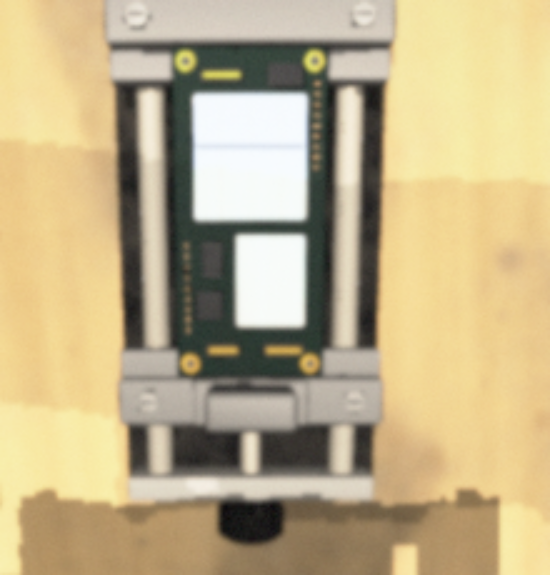

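The board is flat on both steps (its surface is at 36-39 mm all along) and meets the shoulders at both ends. The tab moved 6.2 mm, which puts the jaw at about 20 mm, so no play is left. The robot is clear of everything.

```bash
python3 -c "
from station import *
print(hand_in())"
```

```text
the job is handed in; nothing more can be done
None
```

The job is handed in: the logic board lies level, same face up, on both jaw steps about midway along the vice, with the jaw closed gently against it (last push about 8 N), no visible play and the arm clear; no other loose thing was touched, and the clock stood at about 18 s of the 64 s allowed.

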